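# Reading lens over the stamp on a bottle opener

### The job

The glass paperweight has been left standing on the stamp of the brass bottle opener on the turntable: lift it off and set it down gently, upright, on the rubber matting clear of the turntable. Then pick up the reading lens by its handle and hold it level over the middle of the stamp, with its rim at the height of the pointer on the height stand, which marks the focal height for this shot. Finish while still holding the lens still there, and leave the opener, the pointer and the other things on the counter where they are.

Things in the scene. Friction and masses are not known exactly. Their poses are not given: they have to be found in the camera images.
- paperweight: Green glass paperweight, a round puck 60 mm in diameter with straight sides up to 31 mm and a low domed top, 45.5 mm tall in all, about 0.28 kg. Origin at the centre of its flat underside, z up. At the start it stands on the opener, over the stamp.
- opener: Flat brass bar opener, 135 mm long, 40 mm wide, 5 mm thick, about 0.15 kg, lying loose on the turntable. Origin on its underside below the stamp; x along its length towards the head with the cap window (ends 83 mm from the origin; the rounded plain end is 52 mm away in -x), z up.
- stamp (a point): Centre of the round maker's stamp (22 mm across) on the upper face of the opener, 5 mm above its underside, near the middle of the turntable; the paperweight hides it at the start.
- turntable: Beech turntable, fixed to the counter, its round platter 230 mm in diameter with the upper face 34 mm above the matting; the platter (its lower face at 16 mm) turns on a steel bearing ring with slight friction. Origin at the centre of the underside, on the matting.
- lens: Reading lens lying flat on the matting, about 0.12 kg: steel rim 83 mm across and 12 mm thick round clear glass; straight flat-sided wooden handle 20 mm wide, 16 mm high. Origin under the centre of the glass, on the underside; steel neck at 39 to 53 mm and handle at 52 to 147 mm from it along -x. Rim and handle are flush underneath; z is the optical axis, up.
- lens_center (a point): Centre of the glass of the reading lens, 6 mm above the lens's underside, half-way up the rim.
- height_stand: Height stand beyond the turntable, fixed: base plate 90 x 70 x 16 mm, upright steel pillar 12 mm thick with a scale, top 212 mm above the matting. Origin at the centre of the underside, on the pillar's axis; -x points along the pointer, towards the turntable.
- pointer_tip (a point): Tip of the thin level steel pointer (4 mm thick) that sticks out 80 mm from the pillar's axis, held by an aluminium clamp block 26 x 24 x 20 mm with a brass thumbscrew. Its height, 120 to 165 mm above the matting, marks the focal height. The clamp only holds by friction: do not knock it.
- flashlight: Bystander: silver aluminium flashlight lying down, 156 mm long, 34 mm thick. Origin under its middle, x along it.
- sugar_bowl: Bystander: white porcelain sugar bowl with lid, 100 mm in diameter, 135 mm over its two ears, 99 mm tall. Origin at the centre of the underside.
- tape_roll: Bystander: roll of brown packing tape lying flat, 104 mm in diameter, 48 mm high. Origin at the centre of the underside.
- carton: Bystander: closed cardboard carton, 120 x 90 x 60 mm. Origin at the centre of the underside.
- scanner: Bystander: hand scanner lying on its side, head 100 x 58 x 62 mm, handle reaching 130 mm to its -y side. Origin under the middle of the head.
- tape_measure: Bystander: pocket tape measure, 66 x 60 x 34 mm. Origin at the centre of the underside.
- brush: Bystander: small hand brush lying down, 130 mm long. Origin under its middle, x along it.
- table: The counter with the black ribbed rubber matting, its top at z = 0.
There are look-alikes about, which are no part of the job. What is shaped like the lens but blue is not meant. What is shaped like the paperweight but pink is not meant.

How it is judged:
On the way:
1. the paperweight stands upright on the matting, clear of the turntable, let go and at rest (height (world z) of paperweight below 0.008 m and angle between paperweight's own z axis and vertical below 0.15 rad and horizontal distance between paperweight and turntable above 0.142 m and contact force between the fingers and paperweight below 0.2 N and linear speed of paperweight below 0.02 m/s), for 0.2 s.
At the end, for the whole second after the job is handed in: Lens held still in the fingers by its handle, touching nothing else, centre within 15 mm of the stamp (horizontally) and 8 mm of the pointer tip's height, tilt under 0.12 rad; paperweight upright on the matting clear of the turntable, let go; opener flat on the turntable (all of step 1 and horizontal distance between lens_center and stamp below 0.015 m and z of lens_center in the frame of pointer_tip between -0.008 and 0.008 m and angle between lens's own z axis and vertical below 0.12 rad and contact force between the fingers and lens above 1 N and x of the grasp point in the frame of lens below -0.045 m and linear speed of lens below 0.015 m/s and angular speed of lens below 0.08 rad/s and height (world z) of stamp above 0.034 m and angle between opener's own z axis and vertical below 0.1 rad and contact force between lens and turntable below 0.1 N and contact force between lens and height_stand below 0.1 N and contact force between lens and opener below 0.1 N and contact force between lens and paperweight below 0.1 N and contact force between lens and table below 0.1 N and contact force between lens and flashlight below 0.1 N and contact force between lens and sugar_bowl below 0.1 N and contact force between lens and tape_roll below 0.1 N and contact force between lens and carton below 0.1 N and contact force between lens and scanner below 0.1 N and contact force between lens and tape_measure below 0.1 N and contact force between lens and brush below 0.1 N); the arm keeps its last pose, push and grip.
It fails at once if the opener is shifted by more than 20 mm (distance of stamp from where it was at the start of the episode above 0.02 m).
It fails at once if the pointer is knocked out of its place by more than 5 mm (distance of pointer_tip from where it was at the start of the episode above 0.005 m).
It fails at once if the paperweight is tipped over (angle between paperweight's own z axis and vertical above 0.6 rad).
It fails at once if the paperweight is dropped or banged down on the counter (contact force between paperweight and table above 45 N or (contact force between the fingers and paperweight below 0.2 N and linear speed of paperweight above 0.5 m/s)).
It fails at once if a bystander is shifted by more than 20 mm (distance of any of flashlight, sugar_bowl, tape_roll, carton, scanner, tape_measure, brush from where it was at the start of the episode above 0.02 m).
It also fails if it takes over 58 s, if anything falls off the work surface, if the arm or the gripper's body presses on something with over 40 N, if the wrist force passes 120 N, or if a joint passes its speed limit or range.

### The arm

A 6-joint arm with a two-finger parallel gripper is mounted at the origin on the work surface. World frame = base frame: x ahead of the robot, y to its left, z up, the work surface at z = 0. Lengths are in m, angles in rad, forces in N, time in s.
With the tool pointing down it reaches from about 0.3 to 0.875 m from the base axis. Payload 6.4 kg.
Tool frame: the origin (TCP) lies at the very end of the fingers, on their centre line; the grasp point (between the pads) lies ctrl.grip_point_offset behind it (ctrl.grip_point_offset is the distance from the TCP to the grasp point, in m); z points along the fingers, y is the line along which they close (so a half turn about z gives the same grasp; the last joint's range is limited). The gripper opens to 85 mm and grips with 20 to 120 N. Pads are 22 mm wide; open, the fingers measure 114 mm over their backs; the gripper's body (76 mm by 85 mm) begins 54 mm behind the grasp point. The pads swing forward as they close: fully open they stand 13 mm farther back than shut.
Start: joints at [1.13, 0.181, 1.607, -0, 1.354, -0.206], TCP at [0.134, 0.559, 0.231] pointing down, gripper open.
Joint ranges: [-2.99, 2.99], [-0.89, 2.07], [0.3, 2.58], [-1.14, 4.28], [0, 2.63], [-3.12, 3.12]. Speed limits (rad/s): [2.57, 2.57, 3.01, 3.14, 3.14, 3.14].

### API

Orientations are given as a 3x3 rotation matrix whose columns are the frame's x, y, z axes.
In Python, from rig import ctrl, optics gives the robot as it stands.
- The arm moves only by the tool move_arm, never from a script. Its argument "deltas" is a list of rows, each an object of numbers: "dx", "dy", "dz": the shift along the world's x, y, z in m; "wx", "wy", "wz": the turn, a rotation vector about the world's x, y, z in rad; "claw": the finger opening in m, from 0 to 0.0854. A call has 1 to 12 rows; each row shifts and turns the commanded pose from where the row before left it; what a row does not reach is not made up. A row lasts 1/8 s, in which the tool goes at most 62.5 mm and 10.7 degrees, less where a joint would pass 70% of its speed; a pose out of reach is approached as far as the arm can. A call is refused whole if a number of a shift passes 0.0625 or a number of a turn 0.188, either way. A call with a gripper value outside its range is refused whole. The fingers move at their own pace and stop on an object; "newtons" is the grip in N (left out, the last holds). Time passes only in rows, so rows that do not move let the fingers close. It gives the time, the measured TCP pose, the force, the opening and the grip force at its end, in the units of the state.
- ctrl.read_state(): the state, without advancing time (a new reading comes with each control period).
- optics.capture(name): name is "scene" or "top"; returns a dict with "pixels" (384x512x3 uint8, red, green, blue), "fx", "fy", "cx", "cy" (pixels), "xyz" and "attitude" of the camera in the world. Camera axes: x right, y down, z forward; pixel columns grow to the right and rows downward; lengths in m; the calibration is good to about 2 mm. A picture is of the moment at which its call begins. There is no depth.
- ctrl.hand_in(): hands the job in; it is judged then, once.
The state is a dict: "clock": time; "joint_positions": joint angles; "qvel": joint speeds; "effort": joint torques, N m; "eef_pos": TCP position; "eef_rot": TCP orientation; "contact_force": force on the tool from outside, world axes, zero at the start; "moment": the same for the moment, N m; "width": finger opening in m; "grasp_force": force on a finger pad.
Only numpy, scipy, OpenCV 4.12 (cv2) and the standard library are available. Lean on these libraries where they do the work, as an engineer would, in place of code of your own. Each camera call takes 0.05 s, during which the arm holds its last target. There are 200 camera calls.

## Working session

There is one attempt and no reset: what is moved stays moved. The work goes in short steps, Python scripts to look and compute and a tool call to move; the robot and the scene stay as the last step left them, time stands still between calls to the robot, and variables do not carry over. Pictures are saved under pics/ and viewed, at most 10 in all, crops included, and the job is handed in when it is done.

Besides the shell and the picture viewer there is one more tool, called after "Emit:" as name([rows], argument=value, ...), one row to a line, values as JSON. move_arm: Moves the arm, as the interface text tells. Its arguments: {"type":"object","properties":{"deltas":{"type":"array","items":{"type":"object","properties":{"dx":{"type":"number"},"dy":{"type":"number"},"dz":{"type":"number"},"wx":{"type":"number"},"wy":{"type":"number"},"wz":{"type":"number"},"claw":{"type":"number"}}}},"newtons":{"type":"number"}},"required":["deltas"]}

```bash
mkdir -p pics; cat > h.py <<'E'
import numpy as np, cv2
from rig import ctrl, optics
def cap(n,f=None):
    c=optics.capture(n)
    if f: cv2.imwrite(f,c["pixels"][:,:,::-1])
    return c
def ray(c,u,v):
    d=np.array([(u-c["cx"])/c["fx"],(v-c["cy"])/c["fy"],1.]); d=np.array(c["attitude"])@d
    return np.array(c["xyz"]),d/np.linalg.norm(d)
def onz(c,u,v,z):
    o,d=ray(c,u,v); return o+d*(z-o[2])/d[2]
def proj(c,p):
    q=np.array(c["attitude"]).T@(np.array(p)-np.array(c["xyz"])); return c["fx"]*q[0]/q[2]+c["cx"],c["fy"]*q[1]/q[2]+c["cy"]
def tri(c1,p1,c2,p2):
    o1,d1=ray(c1,*p1);o2,d2=ray(c2,*p2)
    s=np.linalg.lstsq(np.c_[d1,-d2],o2-o1,rcond=None)[0]
    a,b=o1+d1*s[0],o2+d2*s[1]; return (a+b)/2,np.linalg.norm(a-b)
E
python3 - <<'E'
from h import *
for n in("scene","top"):
    c=cap(n,f"pics/{n}0.png"); print(n,c["fx"],c["cx"],c["cy"],c["xyz"],np.round(c["attitude"],3).tolist())
s=ctrl.read_state();print(s,ctrl.grip_point_offset)
E
```

```text
scene 476.92615044221606 247.03740048390188 191.2767690093028 [ 1.40831102 -0.42854671  1.25448565] [[0.416, 0.681, -0.603], [0.909, -0.319, 0.268], [-0.01, -0.659, -0.752]]
top 482.7262750717481 249.74097231624725 196.77638394349495 [ 0.17955303 -0.01743539  1.58401509] [[-0.02, -0.978, 0.206], [-1.0, 0.018, -0.008], [0.004, -0.206, -0.978]]
{'clock': 0.1, 'joint_positions': array([ 1.12967088e+00,  1.81462058e-01,  1.60788510e+00,  1.57143237e-05,
        1.35381721e+00, -2.06312592e-01]), 'qvel': array([ 1.16461393e-04, -4.66020768e-04, -4.52266438e-03,  3.61835807e-04,
       -7.73225813e-05, -4.87065685e-04]), 'effort': array([ 3.31277588e-04, -4.45877051e+01, -3.52237952e+01, -2.02040919e-04,
        4.20942146e-03,  3.34413312e-05]), 'eef_pos': array([0.13355203, 0.55877283, 0.23048796]), 'eef_rot': array([[-9.72556995e-01,  2.32663752e-01, -6.84933996e-04],
       [ 2.32664516e-01,  9.72556025e-01, -1.41470912e-03],
       [ 3.36985153e-04, -1.53524509e-03, -9.99998765e-01]]), 'contact_force': array([-0.01422713, -0.42022311, -0.05203647]), 'moment': array([ 0.01084097, -0.01206907,  0.00359568]), 'grasp_force': 0.0, 'width': 0.08534095412727269} 0.0187
```

View pics/scene0.png

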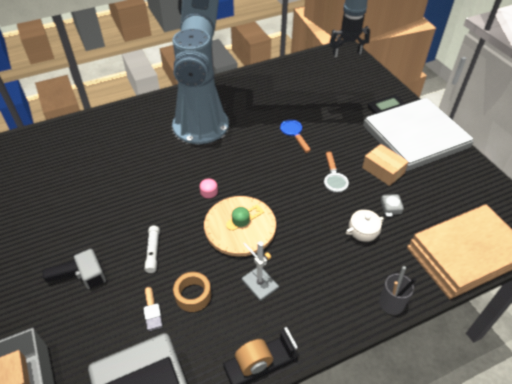

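View pics/top0.png

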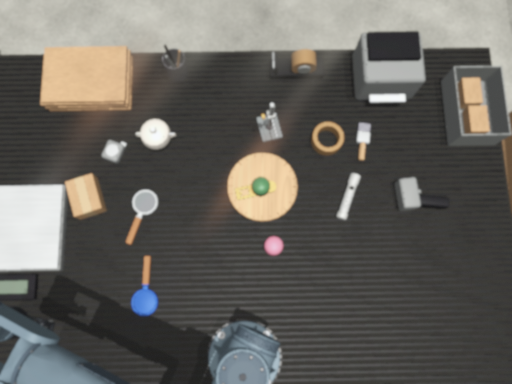

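In the top picture the turntable is at (262,186) and the green puck at (261,186). The pink look-alike is at (274,245). The clear steel lens is at (145,202) with its handle to (128,243), and the blue look-alike is at (144,300). The lens meant is the clear steel one and the paperweight is the green one. I'll confirm both in one enlarged montage.

```bash
python3 - <<'E'
from h import *
t=cv2.imread("pics/top0.png");s=cv2.imread("pics/scene0.png")
def crop(i,x,y,w,h,W,H): return cv2.resize(i[y:y+h,x:x+w],(W,H),interpolation=cv2.INTER_CUBIC)
a=np.hstack([crop(t,215,90,100,75+60-35,400,300) if 0 else crop(t,215,95,100,75+50,320,400)[:,:], crop(t,110,180,60,75,240,300).copy() if 0 else cv2.copyMakeBorder(crop(t,110,180,60,75,240,300),0,100,0,0,0)])
b=np.hstack([crop(s,195,185,90,115,240,300)if 0 else crop(s,195,190,90,110,230,281)])
b=cv2.copyMakeBorder(crop(s,225,225,60,75,240,300),0,100,0,0,0)
cv2.imwrite("pics/m1.png",np.hstack([a,b]))
for n,i in(("top",t),("scene",s)):
    c=cap(n); hsv=cv2.cvtColor(i,cv2.COLOR_BGR2HSV)
    for k,lo,hi in(("green",(55,80,30),(95,255,255)),("pink",(160,80,100),(179,255,255)),("blue",(105,150,100),(125,255,255)),("beech",(12,50,140),(28,200,255)),("orange",(4,110,90),(16,255,255))):
        m=cv2.inRange(hsv,lo,hi)
        for q in cv2.findContours(m,0,2)[0]:
            A=cv2.contourArea(q)
            if A<25: continue
            (x,y),wh,an=cv2.minAreaRect(q); M=cv2.moments(q)
            print(n,k,A,np.round([M["m10"]/M["m00"],M["m01"]/M["m00"]],1),np.round(wh,1),round(an),np.round(onz(c,x,y,0.03),3))
E
```

```text
top green 44.0 [262.3 188.6] [10.6 14.1] 45 [ 0.537 -0.071  0.03 ]
top pink 51.5 [270.3 246. ] [19.7 18.3] 63 [ 0.345 -0.101  0.03 ]
top blue 529.5 [144.2 301.9] [25.5 26.9] 45 [0.175 0.308 0.03 ]
top beech 146.5 [146.1 269. ] [ 6.7 26.3] 4 [0.278 0.304 0.03 ]
top beech 152.5 [132.8 230.2] [ 6.5 27.7] 22 [0.403 0.35  0.03 ]
top beech 1085.5 [ 82.9 194.7] [38.6 30.5] 74 [0.524 0.518 0.03 ]
top beech 3786.5 [261.9 186.3] [69. 70.] 90 [ 0.541 -0.072  0.03 ]
top beech 82.5 [361.9 150.9] [16.  6.] 90 [ 0.657 -0.411  0.03 ]
top beech 720.5 [327.9 136.4] [29. 31.] 90 [ 0.71  -0.298  0.03 ]
top beech 1000.5 [475.2 104.8] [58.6 21.4] 78 [ 0.817 -0.812  0.03 ]
top beech 288.0 [303.9  56.6] [15. 22.] 90 [ 1.006 -0.231  0.03 ]
top beech 5488.0 [86.9 77.6] [92. 63.] 0 [0.94  0.528 0.03 ]
top orange 155.5 [146.3 268.6] [ 7.2 26.1] 3 [0.279 0.304 0.03 ]
top orange 156.5 [132.6 231.3] [ 7.1 26.7] 22 [0.4   0.351 0.03 ]
top orange 36.0 [321.  149.9] [29.7 12.2] 33 [ 0.677 -0.275  0.03 ]
top orange 38.0 [330.5 129.9] [22.5 12.5] 34 [ 0.724 -0.308  0.03 ]
scene green 196.5 [240.2 216.1] [17. 14.] 90 [ 
[... 2273 characters left out ...]
3 ]
scene orange 296.0 [378.8 170.3] [34.3 13.8] 26 [0.534 0.471 0.03 ]
scene orange 96.5 [330.2 159.6] [17.2  6.8] 76 [0.414 0.344 0.03 ]
scene orange 103.5 [302.9 143.5] [19.8  6.6] 54 [0.298 0.296 0.03 ]
scene orange 1087.5 [56.6 97. ] [36.1 33.5] 74 [-0.387 -0.49   0.03 ]
scene orange 193.0 [167.7  59.7] [30.8 10. ] 81 [-0.42   0.008  0.03 ]
scene orange 1077.0 [250.6  43. ] [38.2 37.4] 75 [-0.41  0.41  0.03]
scene orange 859.0 [35.  41.3] [41.7 23.7] 72 [-0.863 -0.512  0.03 ]
scene orange 3974.5 [398.7  37.7] [69.1 93.7] 11 [-0.123  1.024  0.03 ]
scene orange 1519.5 [316.3  21.2] [48.5 52.4] 3 [-0.413  0.773  0.03 ]
scene orange 1069.5 [131.2  18.4] [38.2 33.8] 77 [-0.868 -0.043  0.03 ]
```

View pics/m1.png

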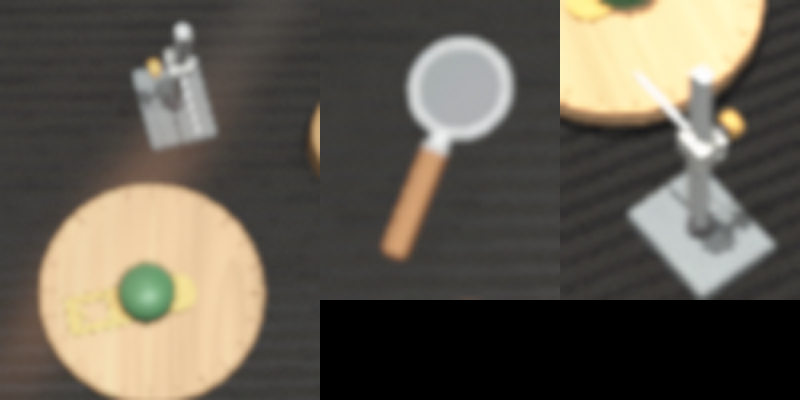

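The montage confirms the targets: the green domed puck stands on the brass opener, whose window head points to the left of the picture, and the lens is clear glass with a steel rim and wooden handle. The pointer tip is at about (244,243) in the scene picture. Next I'll enlarge the stand to read the pointer height, and fit the puck, lens and opener.

```bash
python3 - <<'E'
from h import *
t=cv2.imread("pics/top0.png");s=cv2.imread("pics/scene0.png")
f=lambda i,x,y:cv2.resize(i[y:y+60,x:x+40],(400,600),interpolation=cv2.INTER_CUBIC)
cv2.imwrite("pics/m2.png",np.hstack([f(t,250,95),f(s,240,235)]))
T=cap("top");S=cap("scene")
def big(i,lo,hi,roi,csp=cv2.COLOR_BGR2HSV):
    x,y,w,h=roi; m=cv2.inRange(cv2.cvtColor(i[y:y+h,x:x+w],csp),lo,hi)
    q=max(cv2.findContours(m,0,1)[0],key=cv2.contourArea); return q+np.array([x,y])
def rep(k,q,c,z):
    (x,y),wh,a=cv2.minAreaRect(q);(ex,ey),r=cv2.minEnclosingCircle(q);M=cv2.moments(q)
    print(k,"px",round(x,1),round(y,1),np.round(wh,1),round(a,1),"r",round(r,1),"world",np.round(onz(c,M["m10"]/M["m00"],M["m01"]/M["m00"],z),4),np.round(onz(c,ex,ey,z),4)); return q
# platter hull
for n,i,c,r,z in(("T",t,T,(220,145,85,80),.034),("S",s,S,(195,190,85,70),.034)):
    q=cv2.convexHull(big(i,(10,40,110),(30,220,255),r)); e=cv2.fitEllipse(q); print("platter",n,np.round(e[0],1),np.round(e[1],1),np.round(onz(c,*e[0],z),4))
    g=rep("green"+n,big(i,(40,60,20),(95,255,255),r),c,.034+.005+.03)
    x,y,w,h=cv2.boundingRect(g);print(x,y,w,h)
# lens
hq=rep("handleT",big(t,(3,90,70),(25,255,255),(118,215,30,32)),T,.012)
b=cv2.boxPoints(cv2.minAreaRect(hq));print([np.round(onz(T,*p,.012),4).tolist() for p in b])
hs=rep("handleS",big(s,(3,90,70),(25,255,255),(320,148,20,24)),S,.012)
b=cv2.boxPoints(cv2.minAreaRect(hs));print([np.round(onz(S,*p,.012),4).tolist() for p in b])
for n,i,c,r in(("rimT",t,T,(128,187,35,28)),("rimS",s,S,(320,171,32,23))):
    x,y,w,h=r; m=cv2.inRange(i[y:y+h,x:x+w],(100,100,100),(255,255,255))
    q=max(cv2.findContours(m,0,1)[0],key=cv2.contourArea)+np.array([x,y]); rep(n,q,c,.008)
    P=np.array([onz(c,*p[0],.008)[:2] for p in cv2.convexHull(q)]);print(n,"world box",P.min(0),P.max(0))
E
```

```text
platter T [261.9 185. ] [71.1 74.5] [ 0.5451 -0.0714  0.034 ]
greenT px 260.5 186.0 [16. 15.] 90.0 r 8.4 world [ 0.5337 -0.0655  0.069 ] [ 0.5337 -0.0657  0.069 ]
253 178 16 17
platter S [239.5 225.1] [60.4 73.1] [ 0.5508 -0.0753  0.034 ]
greenS px 240.0 216.0 [18. 16.] 90.0 r 9.5 world [ 0.5443 -0.0687  0.069 ] [ 0.5445 -0.068   0.069 ]
232 207 17 19
handleT px 132.5 231.3 [ 8.2 27.7] 21.8 r 13.9 world [0.4029 0.355  0.012 ] [0.4012 0.3523 0.012 ]
[[0.3659, 0.3834, 0.012], [0.4501, 0.3525, 0.012], [0.4395, 0.3273, 0.012], [0.3555, 0.3584, 0.012]]
handleS px 330.2 159.4 [18.   7.6] 74.1 r 9.0 world [0.4005 0.3556 0.012 ] [0.4004 0.355  0.012 ]
[[0.3563, 0.3561, 0.012], [0.3582, 0.3864, 0.012], [0.4433, 0.3555, 0.012], [0.4411, 0.3264, 0.012]]
rimT px 144.5 201.5 [25. 27.] 90.0 r 14.4 world [0.5016 0.3191 0.008 ] [0.4991 0.3191 0.008 ]
rimT world box [0.45961715 0.27451714] [0.54511619 0.36455629]
rimS px 335.9 181.7 [24.6 20.1] 26.6 r 12.7 world [0.5002 0.3192 0.008 ] [0.5021 0.3172 0.008 ]
rimS world box [0.44752042 0.27350954] [0.54768607 0.36583957]
```

View pics/m2.png

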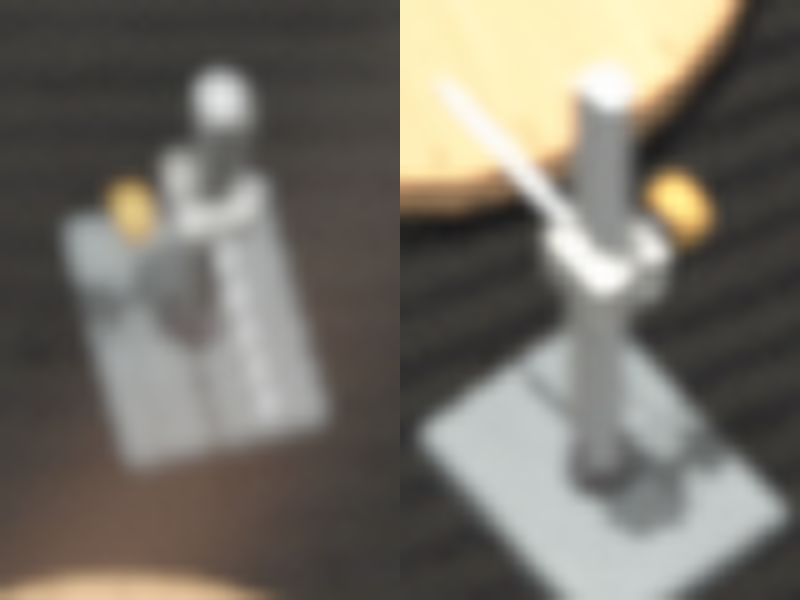

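The enlargement shows the pointer tip at about (243.5,242.8) in scene and (276.5,136.0) in top. The pillar top is at (260,243) in scene and (271.7,104) in top. I'll move towards the puck at (0.536,-0.065) and triangulate the pointer meanwhile.

Emit:
move_arm([
  {"dx": 0.033,"dy": -0.052,"claw": 0.085},
  {"dx": 0.033,"dy": -0.052},
  {"dx": 0.033,"dy": -0.052},
  {"dx": 0.033,"dy": -0.052},
  {"dx": 0.033,"dy": -0.052},
  {"dx": 0.033,"dy": -0.052},
  {"dx": 0.033,"dy": -0.052},
  {"dx": 0.033,"dy": -0.052},
  {"dx": 0.033,"dy": -0.052},
  {"dx": 0.033,"dy": -0.052},
  {"dx": 0.033,"dy": -0.052},
  {"dx": 0.033,"dy": -0.052},
], newtons=40)

```text
invalid input
```

```bash
python3 - <<'E'
from h import *
T=cap("top");S=cap("scene")
tip,e=tri(T,(276.5,136.0),S,(243.5,242.8));pt,e2=tri(T,(271.7,104.0),S,(260.0,243.0))
print("tip",tip,e,"pillar top",pt,e2,"dist",np.linalg.norm(tip[:2]-pt[:2]))
gb=onz(S,259.2,282.5,.016);print("pillar foot",gb)
for h in np.arange(.12,.17,.005): 
    p=onz(S,243.5,242.8,h);print(round(h,3),np.round(p,3),[round(float(np.linalg.norm(p[:2]-a)),4) for a in (pt[:2],gb[:2])],np.round(onz(T,276.5,136,h),3))
print(tri(T,(260.5,186.),S,(240.,216.)))
s=ctrl.read_state();print(s["clock"],s["eef_pos"],s["eef_rot"][:,1],s["joint_positions"])
E
```

```text
tip [ 0.68091074 -0.11837041  0.12959727] 0.00019056690632666037 pillar top [ 0.75394991 -0.10157036  0.21287714] 0.0009244898250879239 dist 0.07494639062705793
pillar foot [ 0.75704477 -0.10383366  0.016     ]
0.12 [ 0.675 -0.116  0.12 ] [0.0805, 0.0832] [ 0.684 -0.119  0.12 ]
0.125 [ 0.678 -0.117  0.125] [0.0776, 0.0803] [ 0.683 -0.119  0.125]
0.13 [ 0.681 -0.119  0.13 ] [0.0748, 0.0773] [ 0.681 -0.118  0.13 ]
0.135 [ 0.684 -0.12   0.135] [0.072, 0.0744] [ 0.679 -0.118  0.135]
0.14 [ 0.688 -0.121  0.14 ] [0.0692, 0.0716] [ 0.677 -0.118  0.14 ]
0.145 [ 0.691 -0.123  0.145] [0.0666, 0.0688] [ 0.676 -0.117  0.145]
0.15 [ 0.694 -0.124  0.15 ] [0.064, 0.0661] [ 0.674 -0.117  0.15 ]
0.155 [ 0.697 -0.125  0.155] [0.0615, 0.0635] [ 0.672 -0.117  0.155]
0.16 [ 0.701 -0.127  0.16 ] [0.0591, 0.061] [ 0.67  -0.116  0.16 ]
0.165 [ 0.704 -0.128  0.165] [0.0568, 0.0586] [ 0.669 -0.116  0.165]
0.17 [ 0.707 -0.13   0.17 ] [0.0547, 0.0563] [ 0.667 -0.115  0.17 ]
(array([ 0.53591995, -0.06614842,  0.05902551]), np.float64(0.0003800249722468323))
0.4 [0.13373877 0.55919541 0.23118311] [ 2.32667138e-01  9.72556412e-01 -1.68774443e-04] [ 1.12969008e+00  1.80898511e-01  1.60710311e+00  1.81544372e-05
  1.35376718e+00 -2.06290965e-01]
```

The first move was refused as invalid, so I'll retry with every key given.

Emit:
move_arm([
  {"dx": 0.033,"dy": -0.052,"dz": 0,"wx": 0,"wy": 0,"wz": 0,"claw": 0.085},
  {"dx": 0.033,"dy": -0.052,"dz": 0,"wx": 0,"wy": 0,"wz": 0,"claw": 0.085},
  {"dx": 0.033,"dy": -0.052,"dz": 0,"wx": 0,"wy": 0,"wz": 0,"claw": 0.085},
  {"dx": 0.033,"dy": -0.052,"dz": 0,"wx": 0,"wy": 0,"wz": 0,"claw": 0.085},
  {"dx": 0.033,"dy": -0.052,"dz": 0,"wx": 0,"wy": 0,"wz": 0,"claw": 0.085},
  {"dx": 0.033,"dy": -0.052,"dz": 0,"wx": 0,"wy": 0,"wz": 0,"claw": 0.085},
  {"dx": 0.033,"dy": -0.052,"dz": 0,"wx": 0,"wy": 0,"wz": 0,"claw": 0.085},
  {"dx": 0.033,"dy": -0.052,"dz": 0,"wx": 0,"wy": 0,"wz": 0,"claw": 0.085},
  {"dx": 0.033,"dy": -0.052,"dz": 0,"wx": 0,"wy": 0,"wz": 0,"claw": 0.085},
  {"dx": 0.033,"dy": -0.052,"dz": 0,"wx": 0,"wy": 0,"wz": 0,"claw": 0.085},
  {"dx": 0.033,"dy": -0.052,"dz": 0,"wx": 0,"wy": 0,"wz": 0,"claw": 0.085},
  {"dx": 0.033,"dy": -0.052,"dz": 0,"wx": 0,"wy": 0,"wz": 0,"claw": 0.085},
], newtons=40)

```text
clock: 1.9
eef_pos: [0.5307, -0.0668, 0.2315]
eef_rot: [[-0.972, 0.233, 0.001], [0.233, 0.972, -0.0], [-0.001, 0.0, -1.0]]
contact_force: [0.9, 0.6, 0.5]
width: 0.0852
grasp_force: 0.0
```

Emit:
move_arm([
  {"dx": 0.005,"dy": 0.001,"dz": -0.035,"wx": 0,"wy": 0,"wz": 0,"claw": 0.085},
  {"dx": 0,"dy": 0,"dz": -0.035,"wx": 0,"wy": 0,"wz": 0,"claw": 0.085},
  {"dx": 0,"dy": 0,"dz": -0.03,"wx": 0,"wy": 0,"wz": 0,"claw": 0.085},
  {"dx": 0,"dy": 0,"dz": -0.025,"wx": 0,"wy": 0,"wz": 0,"claw": 0.085},
  {"dx": 0,"dy": 0,"dz": -0.02,"wx": 0,"wy": 0,"wz": 0,"claw": 0.085},
  {"dx": 0,"dy": 0,"dz": -0.015,"wx": 0,"wy": 0,"wz": 0,"claw": 0.085},
  {"dx": 0,"dy": 0,"dz": -0.012,"wx": 0,"wy": 0,"wz": 0,"claw": 0.085},
  {"dx": 0,"dy": 0,"dz": -0.01,"wx": 0,"wy": 0,"wz": 0,"claw": 0.085},
  {"dx": 0,"dy": 0,"dz": -0.008,"wx": 0,"wy": 0,"wz": 0,"claw": 0.085},
  {"dx": 0,"dy": 0,"dz": 0,"wx": 0,"wy": 0,"wz": 0,"claw": 0.085},
], newtons=40)

```text
clock: 3.15
eef_pos: [0.5344, -0.0636, 0.0408]
eef_rot: [[-0.973, 0.233, -0.001], [0.233, 0.973, 0.0], [0.001, 0.0, -1.0]]
contact_force: [0.9, -0.6, -0.6]
width: 0.085
grasp_force: 0.0
```

Emit:
move_arm([
  {"dx": 0,"dy": 0,"dz": 0,"wx": 0,"wy": 0,"wz": 0,"claw": 0.065},
  {"dx": 0,"dy": 0,"dz": 0,"wx": 0,"wy": 0,"wz": 0,"claw": 0.063},
  {"dx": 0,"dy": 0,"dz": 0,"wx": 0,"wy": 0,"wz": 0,"claw": 0.061},
])

```text
clock: 3.52
eef_pos: [0.5352, -0.0637, 0.0417]
eef_rot: [[-0.973, 0.233, 0.001], [0.233, 0.973, 0.0], [-0.001, 0.0, -1.0]]
contact_force: [0.5, 1.4, 0.6]
width: 0.0612
grasp_force: 0.6
```

Emit:
move_arm([
  {"dx": 0,"dy": 0,"dz": 0,"wx": 0,"wy": 0,"wz": 0,"claw": 0.058},
  {"dx": 0,"dy": 0,"dz": 0,"wx": 0,"wy": 0,"wz": 0,"claw": 0.05},
  {"dx": 0,"dy": 0,"dz": 0,"wx": 0,"wy": 0,"wz": 0,"claw": 0.05},
  {"dx": 0,"dy": 0,"dz": 0,"wx": 0,"wy": 0,"wz": 0,"claw": 0.05},
], newtons=40)

```text
clock: 4.03
eef_pos: [0.5352, -0.0637, 0.0421]
eef_rot: [[-0.973, 0.233, 0.001], [0.233, 0.973, -0.0], [-0.001, 0.0, -1.0]]
contact_force: [-1.1, 1.5, 5.3]
width: 0.0589
grasp_force: 42.3
```

Emit:
move_arm([
  {"dx": 0,"dy": 0,"dz": 0.005,"wx": 0,"wy": 0,"wz": 0,"claw": 0.05},
  {"dx": 0,"dy": 0,"dz": 0.01,"wx": 0,"wy": 0,"wz": 0,"claw": 0.05},
  {"dx": 0,"dy": 0,"dz": 0.015,"wx": 0,"wy": 0,"wz": 0,"claw": 0.05},
  {"dx": 0,"dy": 0,"dz": 0.02,"wx": 0,"wy": 0,"wz": 0,"claw": 0.05},
  {"dx": 0,"dy": 0,"dz": 0.02,"wx": 0,"wy": 0,"wz": 0,"claw": 0.05},
  {"dx": 0,"dy": 0,"dz": 0.01,"wx": 0,"wy": 0,"wz": 0,"claw": 0.05},
])

```text
clock: 4.78
eef_pos: [0.5356, -0.0641, 0.1233]
eef_rot: [[-0.973, 0.233, 0.003], [0.233, 0.973, -0.001], [-0.003, -0.0, -1.0]]
contact_force: [0.2, -0.6, -3.0]
width: 0.0587
grasp_force: 43.5
```

Emit:
move_arm([
  {"dx": -0.005,"dy": 0.03,"dz": 0,"wx": 0,"wy": 0,"wz": 0,"claw": 0.05},
  {"dx": -0.005,"dy": 0.045,"dz": 0,"wx": 0,"wy": 0,"wz": 0,"claw": 0.05},
  {"dx": -0.005,"dy": 0.05,"dz": 0,"wx": 0,"wy": 0,"wz": 0,"claw": 0.05},
  {"dx": 0,"dy": 0.04,"dz": 0,"wx": 0,"wy": 0,"wz": 0,"claw": 0.05},
  {"dx": 0,"dy": 0.015,"dz": -0.01,"wx": 0,"wy": 0,"wz": 0,"claw": 0.05},
  {"dx": 0,"dy": 0,"dz": -0.025,"wx": 0,"wy": 0,"wz": 0,"claw": 0.05},
  {"dx": 0,"dy": 0,"dz": -0.025,"wx": 0,"wy": 0,"wz": 0,"claw": 0.05},
  {"dx": 0,"dy": 0,"dz": -0.025,"wx": 0,"wy": 0,"wz": 0,"claw": 0.05},
  {"dx": 0,"dy": 0,"dz": -0.015,"wx": 0,"wy": 0,"wz": 0,"claw": 0.05},
  {"dx": 0,"dy": 0,"dz": -0.01,"wx": 0,"wy": 0,"wz": 0,"claw": 0.05},
  {"dx": 0,"dy": 0,"dz": 0,"wx": 0,"wy": 0,"wz": 0,"claw": 0.05},
])

```text
clock: 6.15
eef_pos: [0.5194, 0.116, 0.0108]
eef_rot: [[-0.973, 0.233, -0.001], [0.233, 0.973, -0.0], [0.001, -0.0, -1.0]]
contact_force: [0.1, 0.2, -2.1]
width: 0.059
grasp_force: 43.8
```

Emit:
move_arm([
  {"dx": 0,"dy": 0,"dz": -0.003,"wx": 0,"wy": 0,"wz": 0,"claw": 0.05},
  {"dx": 0,"dy": 0,"dz": -0.002,"wx": 0,"wy": 0,"wz": 0,"claw": 0.05},
  {"dx": 0,"dy": 0,"dz": -0.0015,"wx": 0,"wy": 0,"wz": 0,"claw": 0.05},
  {"dx": 0,"dy": 0,"dz": 0,"wx": 0,"wy": 0,"wz": 0,"claw": 0.05},
])

```text
clock: 6.65
eef_pos: [0.5198, 0.1163, 0.0049]
eef_rot: [[-0.973, 0.233, 0.0], [0.233, 0.973, -0.0], [-0.0, 0.0, -1.0]]
contact_force: [0.5, -1.1, -1.7]
width: 0.0592
grasp_force: 43.8
```

Emit:
move_arm([
  {"dx": 0,"dy": 0,"dz": -0.001,"wx": 0,"wy": 0,"wz": 0,"claw": 0.05},
  {"dx": 0,"dy": 0,"dz": -0.001,"wx": 0,"wy": 0,"wz": 0,"claw": 0.05},
  {"dx": 0,"dy": 0,"dz": 0,"wx": 0,"wy": 0,"wz": 0,"claw": 0.05},
])

```text
clock: 7.02
eef_pos: [0.5198, 0.1163, 0.0031]
eef_rot: [[-0.973, 0.233, 0.0], [0.233, 0.973, -0.0], [-0.0, -0.0, -1.0]]
contact_force: [-1.4, -0.5, 2.2]
width: 0.0591
grasp_force: 44.3
```

The puck has touched down, since the force changed sign from -2 to +2 N. Opening slowly and rising.

Emit:
move_arm([
  {"dx": 0,"dy": 0,"dz": 0,"wx": 0,"wy": 0,"wz": 0,"claw": 0.062},
  {"dx": 0,"dy": 0,"dz": 0,"wx": 0,"wy": 0,"wz": 0,"claw": 0.075},
  {"dx": 0,"dy": 0,"dz": 0,"wx": 0,"wy": 0,"wz": 0,"claw": 0.085},
  {"dx": 0,"dy": 0,"dz": 0,"wx": 0,"wy": 0,"wz": 0,"claw": 0.085},
  {"dx": 0,"dy": 0,"dz": 0.02,"wx": 0,"wy": 0,"wz": 0,"claw": 0.085},
  {"dx": 0,"dy": 0,"dz": 0.03,"wx": 0,"wy": 0,"wz": 0,"claw": 0.085},
  {"dx": 0,"dy": 0,"dz": 0.04,"wx": 0,"wy": 0,"wz": 0,"claw": 0.085},
  {"dx": 0,"dy": 0,"dz": 0.05,"wx": 0,"wy": 0,"wz": 0,"claw": 0.085},
  {"dx": -0.02,"dy": 0.05,"dz": 0,"wx": 0,"wy": 0,"wz": 0,"claw": 0.085},
  {"dx": -0.02,"dy": 0.05,"dz": 0,"wx": 0,"wy": 0,"wz": 0,"claw": 0.085},
  {"dx": -0.02,"dy": 0.05,"dz": 0,"wx": 0,"wy": 0,"wz": 0,"claw": 0.085},
  {"dx": -0.02,"dy": 0.05,"dz": 0,"wx": 0,"wy": 0,"wz": 0,"claw": 0.085},
])

```text
clock: 8.52
eef_pos: [0.439, 0.3177, 0.143]
eef_rot: [[-0.972, 0.233, 0.0], [0.233, 0.972, 0.0], [-0.0, 0.0, -1.0]]
contact_force: [0.2, 1.3, -0.2]
width: 0.0851
grasp_force: 0.0
```

```bash
python3 - <<'E'
from h import *
T=cap("top","pics/top1.png");S=cap("scene","pics/scene1.png")
t=cv2.imread("pics/top1.png");s=cv2.imread("pics/scene1.png")
f=lambda i,x,y:cv2.resize(i[y:y+60,x:x+80],(800,600),interpolation=cv2.INTER_CUBIC)
cv2.imwrite("pics/m3.png",np.vstack([cv2.resize(f(t,222,155),(400,300)),cv2.resize(f(s,200,195),(400,300))]))
cv2.imwrite("pics/m3.png",np.hstack([cv2.resize(f(t,222,155),(800,600))[:,100:700][:, :400*1],f(s,200,195)[:,200:600]]))
for n,i,c,r in(("T",t,T,(150,130,140,100)),("S",s,S,(200,150,140,90))):
    x,y,w,h=r; m=cv2.inRange(cv2.cvtColor(i[y:y+h,x:x+w],cv2.COLOR_BGR2HSV),(40,60,20),(95,255,255))
    for q in cv2.findContours(m,0,1)[0]:
        if cv2.contourArea(q)>40:
            a,b,w2,h2=cv2.boundingRect(q+np.array([x,y])); u=a+w2/2-.5;v=b+h2/2-.5; print(n,u,v,w2,h2,onz(c,u,v,.02))
s=ctrl.read_state();print(s["clock"],s["eef_pos"])
E
```

```text
T 206.0 193.5 19 20 [0.52295051 0.11404386 0.02      ]
S 287.0 202.5 19 20 [0.52158483 0.11263348 0.02      ]
8.625 [0.43735768 0.32021437 0.14286062]
```

View pics/m3.png

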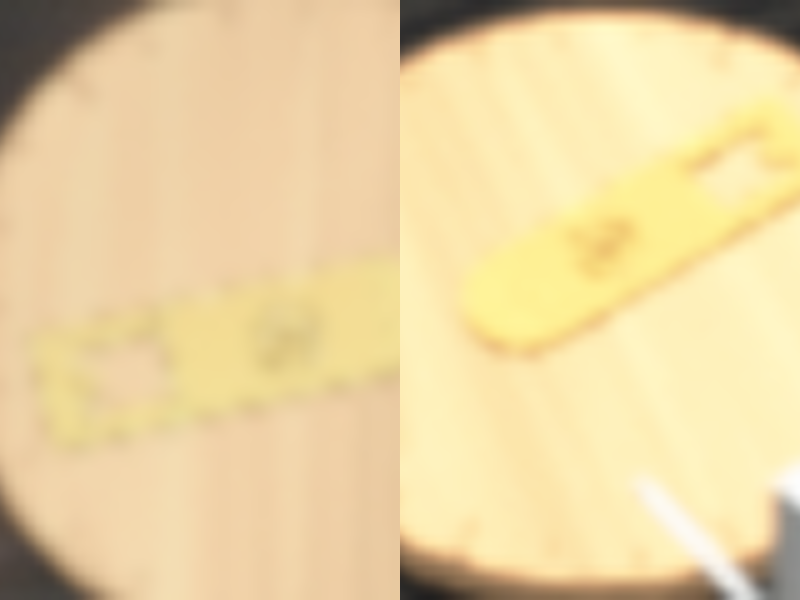

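The puck stands at (0.522,0.113), consistent in both views. The stamp is visible at top (260.0,187.9) and scene (239.8,218.9), and the opener hasn't moved. Next is the lens handle: grasp at (0.4265,0.3464), yaw -0.114.

Emit:
move_arm([
  {"dx": -0.006,"dy": 0.013,"dz": 0,"wx": 0,"wy": 0,"wz": -0.057,"claw": 0.085},
  {"dx": -0.005,"dy": 0.013,"dz": -0.02,"wx": 0,"wy": 0,"wz": -0.057,"claw": 0.085},
  {"dx": 0,"dy": 0,"dz": -0.03,"wx": 0,"wy": 0,"wz": 0,"claw": 0.085},
  {"dx": 0,"dy": 0,"dz": -0.03,"wx": 0,"wy": 0,"wz": 0,"claw": 0.085},
  {"dx": 0,"dy": 0,"dz": -0.02,"wx": 0,"wy": 0,"wz": 0,"claw": 0.085},
  {"dx": 0,"dy": 0,"dz": -0.015,"wx": 0,"wy": 0,"wz": 0,"claw": 0.085},
  {"dx": 0,"dy": 0,"dz": 0,"wx": 0,"wy": 0,"wz": 0,"claw": 0.085},
  {"dx": 0,"dy": 0,"dz": 0,"wx": 0,"wy": 0,"wz": 0,"claw": 0.085},
])

```text
clock: 9.62
eef_pos: [0.4295, 0.3424, 0.0286]
eef_rot: [[-0.94, 0.342, 0.001], [0.342, 0.94, 0.001], [-0.001, 0.001, -1.0]]
contact_force: [1.3, -0.0, 0.2]
width: 0.0849
grasp_force: 0.0
```

```bash
python3 - <<'E'
from h import *
T=cap("top");S=cap("scene","pics/scene2.png")
print("stamp",tri(T,(260.05,187.85),S,(239.75,218.85)),onz(T,260.05,187.85,.039),onz(S,239.75,218.85,.039))
# pointer centreline in scene, subpixel: bright ridge per row
g=cv2.cvtColor(S["pixels"],cv2.COLOR_RGB2GRAY)
cv2.imwrite("pics/m4.png",cv2.resize(S["pixels"][140:200,290:370,::-1],(800,600),interpolation=cv2.INTER_CUBIC))
# pointer line through (240,80)->(560?) of crop m2: extend to pillar axis, height where it meets
a=np.array([243.5,242.8]);b=np.array([255.5,255.8])
ax=np.array([.7555,-.1027])
for z in np.arange(.115,.15,.005):
    p=np.array(proj(S,[*ax,z])); d=(b-a)/np.linalg.norm(b-a); w=p-a
    tipP=proj(S,[*(ax+.08*np.array([-.974,-.226])),z])
    print(round(z,3),np.round(p,1),"off line",round(d[0]*w[1]-d[1]*w[0],2),"tip80",np.round(tipP,1),np.round(proj(T,[*(ax+.08*np.array([-.974,-.226])),z]),1))
print(ctrl.read_state()["eef_pos"])
E
```

```text
stamp (array([ 0.53360984, -0.06569261,  0.04145008]), np.float64(0.0016767731461376863)) [ 0.5344555  -0.06497778  0.039     ] [ 0.53159647 -0.06576427  0.039     ]
0.115 [259.7 263.7] off line 2.3 tip80 [242.4 245.1] [277.  138.5]
0.12 [259.7 262.7] off line 1.63 tip80 [242.3 244.1] [277.1 138. ]
0.125 [259.7 261.7] off line 0.95 tip80 [242.3 243.1] [277.2 137.5]
0.13 [259.7 260.8] off line 0.27 tip80 [242.3 242.1] [277.3 137. ]
0.135 [259.7 259.8] off line -0.42 tip80 [242.3 241.1] [277.4 136.4]
0.14 [259.8 258.8] off line -1.11 tip80 [242.2 240.1] [277.5 135.9]
0.145 [259.8 257.8] off line -1.8 tip80 [242.2 239.1] [277.6 135.4]
[0.42958879 0.34261425 0.02884366]
```

View pics/m4.png

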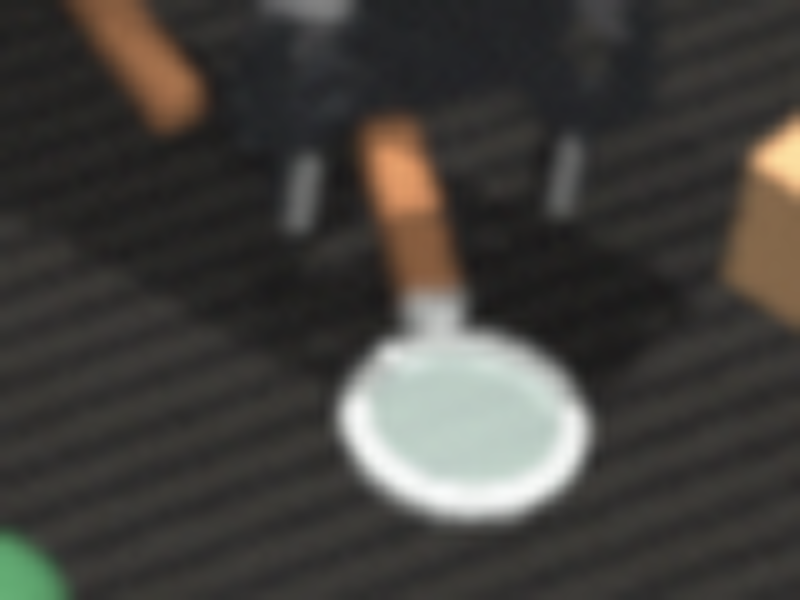

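The crop shows the open fingers straddling the wooden handle; the rim and handle are unmistakably the clear lens. The pointer height is about 0.130 from two independent checks. Lowering and closing on the handle.

Emit:
move_arm([
  {"dx": -0.003,"dy": 0.004,"dz": -0.012,"wx": 0,"wy": 0,"wz": 0,"claw": 0.085},
  {"dx": 0,"dy": 0,"dz": -0.008,"wx": 0,"wy": 0,"wz": 0,"claw": 0.07},
  {"dx": 0,"dy": 0,"dz": -0.0043,"wx": 0,"wy": 0,"wz": 0,"claw": 0.05},
  {"dx": 0,"dy": 0,"dz": 0,"wx": 0,"wy": 0,"wz": 0,"claw": 0.03},
  {"dx": 0,"dy": 0,"dz": 0,"wx": 0,"wy": 0,"wz": 0,"claw": 0.025},
  {"dx": 0,"dy": 0,"dz": 0,"wx": 0,"wy": 0,"wz": 0,"claw": 0.022},
  {"dx": 0,"dy": 0,"dz": 0,"wx": 0,"wy": 0,"wz": 0,"claw": 0.022},
])

```text
clock: 10.6
eef_pos: [0.426, 0.3464, 0.0038]
eef_rot: [[-0.94, 0.342, 0.001], [0.342, 0.94, 0.0], [-0.0, 0.0, -1.0]]
contact_force: [-0.7, -0.8, -0.2]
width: 0.0218
grasp_force: 0.2
```

Emit:
move_arm([
  {"dx": 0,"dy": 0,"dz": 0,"wx": 0,"wy": 0,"wz": 0,"claw": 0.018},
  {"dx": 0,"dy": 0,"dz": 0,"wx": 0,"wy": 0,"wz": 0,"claw": 0.01},
  {"dx": 0,"dy": 0,"dz": 0,"wx": 0,"wy": 0,"wz": 0,"claw": 0.01},
  {"dx": 0,"dy": 0,"dz": 0,"wx": 0,"wy": 0,"wz": 0,"claw": 0.01},
], newtons=70)

```text
clock: 11.1
eef_pos: [0.4263, 0.3465, 0.0041]
eef_rot: [[-0.94, 0.342, 0.001], [0.342, 0.94, 0.001], [-0.001, 0.001, -1.0]]
contact_force: [0.0, 0.3, 5.3]
width: 0.018
grasp_force: 68.9
```

Emit:
move_arm([
  {"dx": 0,"dy": 0,"dz": 0.004,"wx": 0,"wy": 0,"wz": 0,"claw": 0.01},
  {"dx": 0,"dy": 0,"dz": 0.01,"wx": 0,"wy": 0,"wz": 0,"claw": 0.01},
  {"dx": 0,"dy": 0,"dz": 0.02,"wx": 0,"wy": 0,"wz": 0,"claw": 0.01},
  {"dx": 0,"dy": 0,"dz": 0.03,"wx": 0,"wy": 0,"wz": 0,"claw": 0.01},
  {"dx": 0,"dy": 0,"dz": 0.03,"wx": 0,"wy": 0,"wz": 0,"claw": 0.01},
  {"dx": 0,"dy": 0,"dz": 0.02,"wx": 0,"wy": 0,"wz": 0,"claw": 0.01},
  {"dx": 0,"dy": 0,"dz": 0.01,"wx": 0,"wy": 0,"wz": 0,"claw": 0.01},
  {"dx": 0,"dy": 0,"dz": 0,"wx": 0,"wy": 0,"wz": 0,"claw": 0.01},
])

```text
clock: 12.1
eef_pos: [0.426, 0.3464, 0.128]
eef_rot: [[-0.94, 0.342, 0.001], [0.342, 0.94, 0.001], [-0.001, 0.001, -1.0]]
contact_force: [-0.2, -0.1, -0.8]
width: 0.0178
grasp_force: 68.4
```

Emit:
move_arm([
  {"dx": 0.002,"dy": -0.02,"dz": 0,"wx": 0,"wy": 0,"wz": 0,"claw": 0.01},
  {"dx": 0.003,"dy": -0.035,"dz": 0,"wx": 0,"wy": 0,"wz": 0,"claw": 0.01},
  {"dx": 0.004,"dy": -0.04,"dz": 0,"wx": 0,"wy": 0,"wz": 0,"claw": 0.01},
  {"dx": 0.004,"dy": -0.045,"dz": 0,"wx": 0,"wy": 0,"wz": 0,"claw": 0.01},
  {"dx": 0.005,"dy": -0.045,"dz": 0,"wx": 0,"wy": 0,"wz": 0,"claw": 0.01},
  {"dx": 0.005,"dy": -0.045,"dz": 0,"wx": 0,"wy": 0,"wz": 0,"claw": 0.01},
  {"dx": 0.004,"dy": -0.045,"dz": 0,"wx": 0,"wy": 0,"wz": 0,"claw": 0.01},
  {"dx": 0.004,"dy": -0.04,"dz": 0,"wx": 0,"wy": 0,"wz": 0,"claw": 0.01},
  {"dx": 0.003,"dy": -0.035,"dz": 0,"wx": 0,"wy": 0,"wz": 0,"claw": 0.01},
  {"dx": 0.003,"dy": -0.026,"dz": 0,"wx": 0,"wy": 0,"wz": 0,"claw": 0.01},
  {"dx": 0,"dy": -0.01,"dz": 0,"wx": 0,"wy": 0,"wz": 0,"claw": 0.01},
  {"dx": 0,"dy": 0,"dz": 0,"wx": 0,"wy": 0,"wz": 0,"claw": 0.01},
])

```text
clock: 13.6
eef_pos: [0.4619, -0.0401, 0.1268]
eef_rot: [[-0.939, 0.343, -0.001], [0.343, 0.939, 0.001], [0.002, 0.0, -1.0]]
contact_force: [-0.2, -0.0, -2.1]
width: 0.0179
grasp_force: 68.5
```

```bash
python3 - <<'E'
from h import *
T=cap("top","pics/top3.png");S=cap("scene","pics/scene3.png")
t=cv2.imread("pics/top3.png");s=cv2.imread("pics/scene3.png")
f=lambda i,x,y:cv2.resize(i[y:y+90,x:x+60],(400,600),interpolation=cv2.INTER_CUBIC)
cv2.imwrite("pics/m5.png",np.hstack([f(t,232,130),f(s,210,175)]))
x=ctrl.read_state();p=x["eef_pos"];print(p,x["eef_rot"][:,1],x["contact_force"])
c=p+[.0705,-.0257,0];c[2]=p[2]+.002
print("expect lens",c,proj(T,c),proj(S,c),"stamp px",proj(T,[.5335,-.0655,.039]),proj(S,[.5335,-.0655,.039]))
E
```

```text
[ 0.4621561  -0.03907051  0.12706283] [3.41538445e-01 9.39867773e-01 2.45275210e-04] [-1.11427281 -0.19598613 -1.11459904]
expect lens [ 0.5326561  -0.06477051  0.12906283] (np.float64(260.7301480995233), np.float64(181.89872546876688)) (np.float64(239.56702218313018), np.float64(201.0034183537063)) stamp px (np.float64(260.21596878565), np.float64(188.13067054911392)) (np.float64(240.06516522891667), np.float64(219.2449984304398))
```

View pics/m5.png

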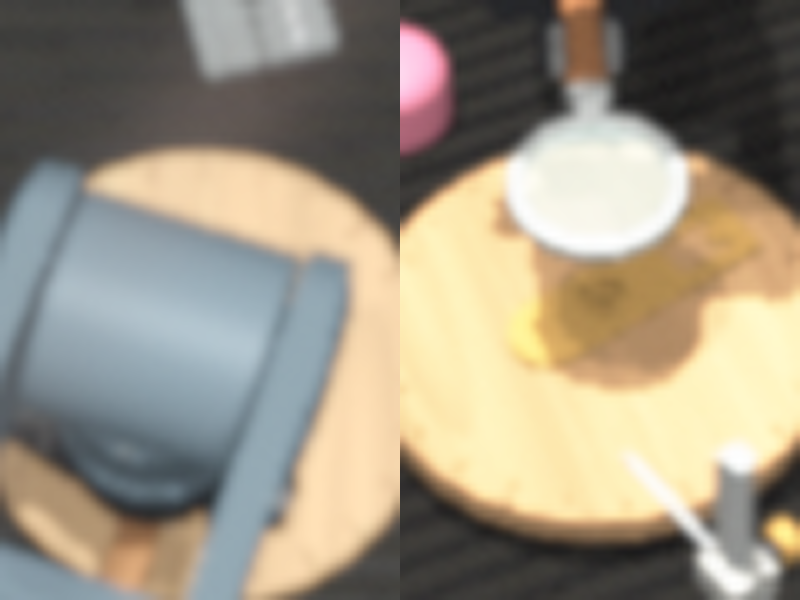

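Scene shows the lens held level over the stamp, with the rim centre at about (239,202) against an expected (239.6,201). The top camera is blocked by the arm. I'll check height and tilt numerically from the rim's outline.

```bash
python3 - <<'E'
from h import *
S=cap("scene");i=cv2.cvtColor(S["pixels"],cv2.COLOR_RGB2BGR);hsv=cv2.cvtColor(i,cv2.COLOR_BGR2HSV)
x0,y0,w,h=222,186,36,32
for st in (45,60,75):
    m=cv2.inRange(hsv[y0:y0+h,x0:x0+w],(0,0,120),(179,st,255))
    q=max(cv2.findContours(m,0,1)[0],key=cv2.contourArea)+np.array([x0,y0]); H=cv2.convexHull(q)
    print(st,"box",cv2.boundingRect(H),"ell",np.round(np.hstack([np.ravel(v) for v in cv2.fitEllipse(q)]),1))
p=ctrl.read_state()["eef_pos"];a=np.linspace(0,2*np.pi,73)
u=np.array([.94,-.342,0]);v=np.array([.342,.94,0])
for th in(-.1,0,.1):   # nose-up tilt about the grasp
    U=u*np.cos(th)+np.array([0,0,np.sin(th)]);N=np.cross(U,v)
    N=-N if N[2]<0 else N
    C=p+[0,0,.002]+.075*U
    P=np.array([proj(S,C+.0415*(U*np.cos(t)+v*np.sin(t))+k*N) for t in a for k in(-.006,.006)]).astype(np.float32)
    print(th,"exp box",P.min(0),P.max(0),"lens z",C[2])
print("tops:",p)
E
```

```text
45 box (226, 187, 28, 27) ell [239.1 201.2  24.6  26.1 108.1]
60 box (225, 187, 29, 27) ell [239.  201.3  24.8  26.9 101.7]
75 box (224, 186, 30, 29) ell [239.  201.3  25.1  27.3 100. ]
-0.1 exp box [226.22014 190.4302 ] [253.11673 214.79274] lens z 0.12169033085694994
0 exp box [226.11728 189.61218] [253.11089 212.722  ] lens z 0.12917783710546205
0.1 exp box [226.00255 188.72424] [253.11665 210.31268] lens z 0.13666534335397415
tops: [ 0.46229692 -0.03889681  0.12717784]
```

The outline matches a level lens at z of about 0.129, centred over the stamp within 3 mm. I'll make a 1 mm correction, let it settle and hand in.

Emit:
move_arm([
  {"dx": 0,"dy": -0.001,"dz": 0.001,"wx": 0,"wy": 0,"wz": 0,"claw": 0.01},
  {"dx": 0,"dy": 0,"dz": 0,"wx": 0,"wy": 0,"wz": 0,"claw": 0.01},
  {"dx": 0,"dy": 0,"dz": 0,"wx": 0,"wy": 0,"wz": 0,"claw": 0.01},
  {"dx": 0,"dy": 0,"dz": 0,"wx": 0,"wy": 0,"wz": 0,"claw": 0.01},
  {"dx": 0,"dy": 0,"dz": 0,"wx": 0,"wy": 0,"wz": 0,"claw": 0.01},
  {"dx": 0,"dy": 0,"dz": 0,"wx": 0,"wy": 0,"wz": 0,"claw": 0.01},
])

```text
clock: 14.5
eef_pos: [0.4627, -0.0408, 0.1285]
eef_rot: [[-0.94, 0.342, -0.0], [0.342, 0.94, 0.0], [0.0, 0.0, -1.0]]
contact_force: [-0.3, 0.1, -1.0]
width: 0.0177
grasp_force: 68.5
```

```bash
python3 -c "
from rig import ctrl
s=ctrl.read_state();print(s['eef_pos'],s['grasp_force'],abs(s['qvel']).max());print(ctrl.hand_in())"
```

```text
[ 0.46274165 -0.04076889  0.1284714 ] 68.49907994270325 0.0006540706214056425
the job is handed in; nothing more can be done
None
```

I handed the job in at about 14.5 s with the lens held still and level over the stamp, its centre at about 0.130 m to match the pointer, and the paperweight upright on the matting at about (0.52, 0.11); no verdict was returned.

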